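# Lift the gravity latch and open the sample bay gate

## Robot

A 7-joint arm with a two-finger parallel gripper is mounted at the origin on the work surface. World frame = base frame: x ahead of the robot, y to its left, z up, the work surface at z = 0. Lengths are in mm, angles in rad, forces in N, time in s.
With the tool pointing down it reaches from about 350 to 900 mm from the base axis. Payload 8.1 kg.
Tool frame: the origin (TCP) lies at the very end of the fingers, on their centre line; the grasp point (between the pads) lies 19 mm behind it; z points along the fingers, y is the direction in which the jaws open and shut (so a half turn about z gives the same grasp; the last joint's range is limited). The gripper opens to 92 mm and grips with 3 to 60 N. Pads are 19 mm wide; open, the fingers measure 130 mm over their backs; the gripper's body (75 mm by 190 mm) begins 47 mm behind the grasp point.
Start: joints at [-1.359, 0.434, 0.025, 1.573, -0.012, 1.134, -0.075], TCP at [193.544, 594.292, 199.742] pointing down, gripper open.
Joint ranges: [-2.62, 2.62], [-0.44, 2.09], [-1.27, 1.32], [0.08, 2.57], [-1.32, 4.46], [0.12, 2], [-2.74, 2.74]. Speed limits (rad/s): [2.22, 2.22, 3.01, 3.01, 3.14, 3.14, 3.14].

## Interface

Orientations are given as a 3x3 rotation matrix whose columns are the frame's x, y, z axes.
In Python, from cell import r gives the robot as it stands. The module is installed in compiled form; this text tells all that it offers.
- The arm moves only by the shell command python3 -m crank 'ROWS' [FORCE]. ROWS is JSON, a list of rows, each an object of numbers: "ax", "ay", "az": the turn, a rotation vector about the tool's x, y, z in degrees; "tx", "ty", "tz": the shift along the tool's x, y, z in mm; "claw": the closure, from 0 (fully open) to 1 (shut). In form: [{"ax": .., "ay": .., "az": .., "tx": .., "ty": .., "tz": .., "claw": ..}, ...]. A call has 1 to 12 rows; each row shifts and turns the commanded pose from where the row before left it, along the tool's axes as they then stand; what a row does not reach is not made up. A row lasts 1/8 s, in which the tool goes at most 62.5 mm and 10.7 degrees, less where a joint would pass 70% of its speed; a pose out of reach is approached as far as the arm can. A call with a gripper value outside its range is refused whole. The fingers move at their own pace and stop on an object; FORCE is the grip in N (left out, the last holds). Time passes only in rows, so rows that do not move let the fingers close. It gives the time, the measured TCP pose, the force and the opening at its end, in the units of the state.
- r.read_state(): the state, without advancing time (a new reading comes with each control period).
- r.capture(name): name is "scene" or "top" or "wrist"; returns a dict with "img" (480x640x3 uint8, red, green, blue), "fx", "fy", "cx", "cy" (pixels), "dist_coeffs" ([k1, k2, p1, p2, k3] as OpenCV has them; the pictures are not rectified), "xyz" and "attitude" of the camera in the world; the wrist camera has in their place "tool_from_camera" (4x4, takes a point from camera to tool coordinates, whose origin is the TCP and whose axes are the flange's). Camera axes: x right, y up, looking along -z (the intrinsics and any distortion apply to the point x, -y, -z); pixel columns grow to the right and rows downward; lengths in mm; the calibration is good to about 2 mm. A picture is of the moment at which its call begins: read the wrist's pose just before it. There is no depth.
- r.job_done(): hands the job in, once; it reports no verdict.
The state is a dict: "clock": time; "qpos": joint angles; "qvel": joint speeds; "effort": joint torques, N m; "tcp_pos": TCP position; "tcp_rot": TCP orientation; "contact_force": force on the tool from outside, world axes, zero at the start; "wrist_torque": the same for the moment, N m; "gripper_width": finger opening in mm.
Only numpy, scipy, OpenCV 4.12 (cv2) and the standard library are available. Lean on these libraries where they do the work, as an engineer would, in place of code of your own. Each camera call takes 0.05 s, during which the arm holds its last target.

## Task

Open the clear gate of the white sample bay beside the glove box: work the red thumb lever down so that the steel latch bar lifts out of its yellow catch, draw the gate out with the bar held up, and swing it open towards the robot to more than 60 degrees. Feel for the height at which the bar passes, never forcing it against the catch or its rubber guard, and do not fling the gate. Let go of the lever so that the bar drops level again, leave the gate standing open, and leave the containers where they are.

Things in the scene. Friction and masses are not known exactly. Their poses are not given: they have to be found in the camera images.
- bay: Fixed open-topped white sample bay, 230 x 364 mm, 150 mm high. Origin on the bench, in the closed gate's plane, 160 mm from the hinge line. x points into the bay, square to the closed gate (which opens towards -x), y from the origin towards the hinge, z up. The yellow catch holds the bar at y=-155 mm. Force of the latch bar on catch and guard must stay under 12 N.
- catch_post (a point): Centre of the top of the aluminium catch post, 262 mm above the bench. The yellow catch on it, 6 mm wide along y, is SET TO A NEW HEIGHT EACH TIME (+-16 mm, not measured). Its upright tooth stands in front (-x) of the latch bar with 8 mm play and is 8 mm thick. The bar, as it lies level, must rise between 4 and 36 mm at the catch, depending on the setting, to pass over the tooth.
- post_foot (a point): Foot of the catch post on the bench. Above the tooth hangs a black rubber guard, its underside 18 mm over the tooth's top, so the 10 mm bar has 8 mm to spare (4 mm when steeply tilted). The guard is sprung: about 4 N preload, then 3 N per mm; its first touch is felt at the ball as an upward step of about 5 N. Tooth and guard end under 30 mm in front of the bar: it is free once the gate is open 0.12 rad.
- gate_hinge (a point): Point on the upright hinge line of the gate, 185 mm above the bench (height of the latch pivot). The hinge drags lightly (0.08 N m); the gate stays where it is left.
- gate (a joint): Gate angle in rad: 0 closed, up to 1.7; grows as the free edge swings towards the robot (clockwise from above). Clear panel in a white frame, 280 mm wide, 16 to 144 mm above the bench, 12 mm thick. 195 to 245 mm from the hinge a white plate rises to 210 mm and carries the latch pivot.
- latch: Latch bar and thumb lever, one rigid piece (0.28 kg) on a pivot on the gate. Origin at the pivot: 220 mm from the hinge line along the gate, 20 mm in front of the gate's middle plane, 185 mm above the bench. x square to the gate (into the bay when closed), y along it to the hinge, z up when level. Round steel bar 110 mm along -y, red lever 74 mm along +y. Turns about x only, from level to 0.62 rad.
- bar_at_catch (a point): Point on the bar's centre line that lies in the catch when closed, 95 mm from the pivot. Pressing the lever lifts it; gravity pulls the bar back level (1 to 2 N at the ball).
- ball (a point): Centre of the red ball, 28 mm in diameter, on the thumb lever: with the bar level 70 mm along +y from the pivot and 30 mm above it (150 mm from the hinge line, 215 mm above the bench, 71 mm above the gate's top rail). Pressed down it moves on a circle about the pivot. Can be pinched from above, fingers closing square to the gate; it turns easily in such a grasp.
- canister_center (a point): Centre of a steel canister, 52 mm in diameter, 80 mm high, standing loose in the bay. Leave alone.
- amber_jar_center (a point): Centre of an amber glass jar, 52 mm in diameter, 75 mm high, standing loose in the bay. Leave alone.
- white_pot_center (a point): Centre of a white pot with blue cap, 60 mm in diameter, 70 mm high, standing loose on the bench beside the hinge side of the bay. Leave alone.

How it is judged (in metres and radians):
On the way, in this order (a step that is already met when the one before it is completed fails the run):
1. the lever is pressed so that the latch bar lifts, the gate still closed (angle between latch's own z axis and vertical above 0.04 rad and value of joint gate below 0.035 rad), for 0.1 s.
2. the gate is drawn out past the catch (value of joint gate above 0.15 rad), for 0.1 s.
At the end, for the whole second after the job is handed in: The gate stands still, open by more than 1.0 rad (57 degrees), the latch bar has dropped level (within 0.08 rad), and the three containers stand within 30 mm of where they were (value of joint gate above 1 rad and velocity of joint gate between -0.05 and 0.05 rad/s and angle between latch's own z axis and vertical below 0.08 rad and distance of each of canister_center, amber_jar_center, white_pot_center from where it was at the start of the episode below 0.03 m); the robot touches nothing.
It fails at once if the latch bar is forced against the catch or its guard with more than 12 N (contact force between latch and bay above 12 N).
It fails at once if the gate is flung (faster than 2 rad/s) (velocity of joint gate above 2 rad/s or velocity of joint gate below -2 rad/s).
It fails at once if a container is shifted by more than 30 mm or tipped (distance of any of canister_center, amber_jar_center, white_pot_center from where it was at the start of the episode above 0.03 m or angle between any of canister_center, amber_jar_center, white_pot_center's own z axis and vertical above 0.4 rad).
It also fails if it takes over 64 s, if anything falls off the work surface, if the arm or the gripper's body presses on something with over 40 N, if the wrist force passes 120 N, or if a joint passes its speed limit or range.

## Working session

There is one attempt and no reset: what is moved stays moved. The work goes in short steps, Python scripts to look and compute and a shell command to move; the robot and the scene stay as the last step left them, time stands still between calls to the robot, and variables do not carry over. Pictures are saved under pics/ and viewed, and the job is handed in when it is done.

```bash
mkdir -p pics; python3 - <<'E'
from cell import r
import cv2,json
s=r.read_state();print({k:(v if not hasattr(v,'tolist') else v.tolist()) for k,v in s.items()})
for n in ["scene","top","wrist"]:
    c=r.capture(n);cv2.imwrite(f"pics/{n}0.png",c["img"][:,:,::-1])
    print({k:v for k,v in c.items() if k!="img"})
E
```

```text
{'clock': 0.0, 'qpos': [-1.3585728433765005, 0.4352065793630893, 0.024940750576554847, 1.5741090434538352, -0.011581965630682652, 1.13397184359129, -0.07511080569408879], 'qvel': [-0.0007048407623544494, 0.0011599893538762947, -0.002364203816078308, -0.0005240787604353884, 0.00037768877119787086, -0.0014642775877402759, 0.00043742876762462376], 'effort': [-0.00023504531782236882, -66.78515195846558, 0.9848907217383385, -31.445027589797974, -0.06042157765477896, 0.043329099426046014, 0.0001699221866147127], 'tcp_pos': [193.40572500433836, 593.7426625591874, 198.95019346419215], 'tcp_rot': [[-0.950837492392143, 0.3096900812178835, -0.00034155040912248744], [0.3096902362982426, 0.9508363008234444, -0.0015121434874536663], [-0.00014353731188783932, -0.001543577548656431, -0.9999987983819738]], 'contact_force': [0.44853029721488713, 0.5901049421920508, -0.2130688887323386], 'wrist_torque': [0.05994428151117985, -0.025943299978720264, 0.03309461442194199], 'gripper_width': 91.94673374838418}
{'fx': 560.6214355198653, 'fy': 560.6214355198653, 'cx': 320.71902056253117, 'cy': 247.177056848788
[... 566 characters left out ...]
array([[-0.01407995,  0.98717585, -0.15901443],
       [-0.99980092, -0.01165079,  0.01619832],
       [ 0.01413794,  0.15921084,  0.98714337]])}
{'fx': 330.66589458244346, 'fy': 330.66589458244346, 'cx': 317.72264684904906, 'cy': 243.0265025874601, 'dist_coeffs': array([-0.04906016,  0.        ,  0.        ,  0.        ,  0.        ]), 'tool_from_camera': array([[-2.22879500e-04,  9.54180996e-01,  2.99229973e-01,
         8.04833350e+01],
       [ 9.99999256e-01,  5.71570903e-04, -1.07777559e-03,
        -5.19117637e-01],
       [-1.19942413e-03,  2.99229510e-01, -9.54180414e-01,
        -1.85155876e+02],
       [ 0.00000000e+00,  0.00000000e+00,  0.00000000e+00,
         1.00000000e+00]])}
```

View pics/scene0.png

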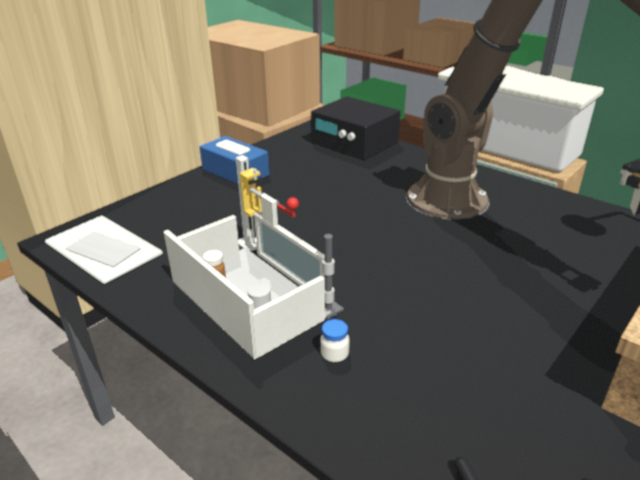

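View pics/top0.png

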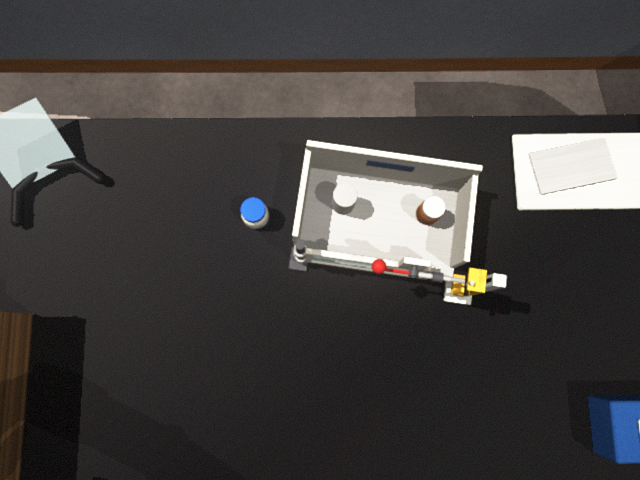

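View pics/wrist0.png

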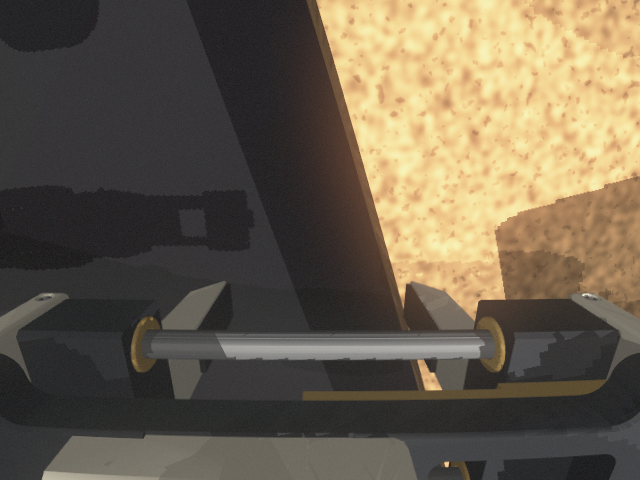

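The scene view shows the ball at about (292,203), the yellow catch at about (250,190) and the hinge post at (328,240). The top view shows the ball at (379,267), the catch at (475,282) and the hinge cap at (300,247). Next I'll triangulate these points.

```bash
cat > h.py <<'E'
import numpy as np,cv2
from cell import r
def cam(n):
    s=r.read_state();c=r.capture(n)
    if n=="wrist":
        T=np.eye(4);T[:3,:3]=s["tcp_rot"];T[:3,3]=s["tcp_pos"]
        M=T@np.array(c["tool_from_camera"]);c["attitude"]=M[:3,:3];c["xyz"]=M[:3,3]
    return c
def ray(c,u,v):
    K=np.array([[c["fx"],0,c["cx"]],[0,c["fy"],c["cy"]],[0,0,1]])
    p=cv2.undistortPoints(np.array([[[u,v]]],float),K,np.array(c["dist_coeffs"]))[0,0]
    d=np.array(c["attitude"])@np.array([p[0],-p[1],-1]);return np.array(c["xyz"]),d/np.linalg.norm(d)
def plane(c,u,v,z):
    o,d=ray(c,u,v);return o+d*(z-o[2])/d[2]
def tri(rs):
    A=sum(np.eye(3)-np.outer(d,d) for o,d in rs);b=sum((np.eye(3)-np.outer(d,d))@o for o,d in rs)
    p=np.linalg.solve(A,b);return p,[np.linalg.norm(np.cross(p-o,d)) for o,d in rs]
def red(c,amin=20):
    I=cv2.cvtColor(c["img"],cv2.COLOR_RGB2HSV)
    m=(((I[...,0]<6)|(I[...,0]>174))&(I[...,1]>170)&(I[...,2]>90)).astype(np.uint8)
    n,l,st,ce=cv2.connectedComponentsWithStats(m);return [(st[i].tolist(),ce[i].round(1).tolist()) for i in range(1,n) if st[i][4]>amin],m
E
python3 - <<'E'
from h import *
for n in ["scene","top"]:
    c=cam(n);print(n,red(c)[0])
    i=c["img"];x0,y0=(220,130) if n=="scene" else (270,210)
    w,h=(140,200) if n=="scene" else (250,100)
    k=3 if n=="scene" else 3
    cv2.imwrite(f"pics/{n}z.png",cv2.resize(i[y0:y0+h,x0:x0+w,::-1],None,fx=k,fy=k,interpolation=cv2.INTER_CUBIC))
E
```

```text
scene [([279, 199, 19, 17, 120], [290.3, 206.4])]
top [([372, 260, 37, 14, 203], [383.7, 267.6])]
```

```bash
sleep 1
```

```text
(no output)
```

View pics/scenez.png

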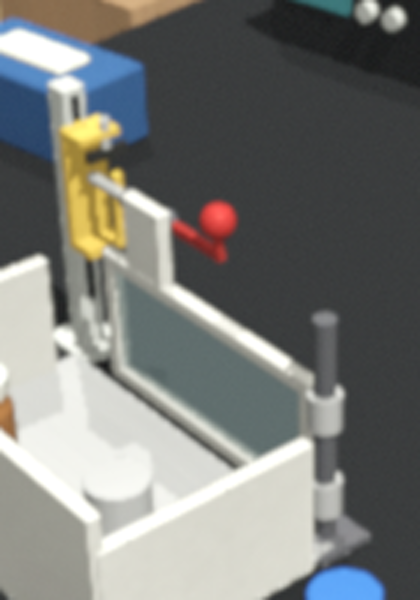

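View pics/topz.png

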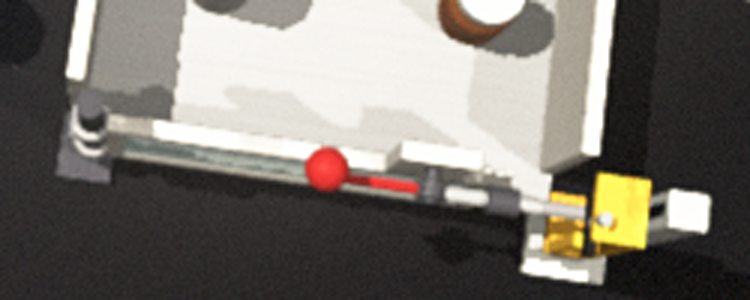

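```bash
python3 - <<'E'
from h import *
S=cam("scene");T=cam("top")
for nm,a,b in [("ball",(292.7,203.3),(379,266.7)),("post",(242.2,158),(499.3,280.7)),("hinge",(328.3,236),(300.7,245))]:
    p,e=tri([ray(S,*a),ray(T,*b)]);print(nm,p.round(1),np.round(e,1))
b=plane(T,379,266.7,215);p=plane(T,499.3,280.7,262)
print("planes",b.round(1),p.round(1))
E
```

```text
ball [616.9 -82.5 211.8] [0.2 0.2]
post [ 584.1 -286.1  256.6] [0.4 0.4]
hinge [660.5  62.  201. ] [0.8 0.8]
planes [616.6 -82.2 215. ] [ 583.9 -284.4  262. ]
```

Ball–hinge distance comes to 150.9 mm against 151.3 mm expected, and the post lies 20 mm in front, which also fits. Bay x ≈ (0.987, -0.159). I'll travel above the ball first.

```bash
python3 -m crank '[{"tx":-35,"ty":-30,"tz":-30},{"tx":-45,"ty":-38,"tz":-30},{"tx":-45,"ty":-38,"tz":-30},{"tx":-45,"ty":-38},{"tx":-45,"ty":-38},{"tx":-45,"ty":-38},{"tx":-45,"ty":-38},{"tx":-45,"ty":-38},{"tx":-45,"ty":-38},{"tx":-45,"ty":-38},{"tx":-45,"ty":-38},{"tx":-45,"ty":-38}]'
```

```text
validation failed for argument at $[0]...
```

```bash
python3 -m crank '[{"tx":-45,"ty":-38},{"tx":-37,"ty":-30},{"az":10},{"az":10},{"az":10},{"az":10},{"az":10},{"az":10},{"az":10},{"az":10},{"az":1}]'; python3 - <<'E'
from h import *
for n in ["wrist","scene"]:
    c=cam(n);cv2.imwrite(f"pics/{n}1.png",c["img"][:,:,::-1]);print(red(c)[0])
s=r.read_state();print(s["tcp_pos"],s["tcp_rot"],s["contact_force"],s["clock"])
E
```

```text
[]
[([278, 199, 20, 17, 119], [290.2, 206.4])]
[193.56742012 594.26446782 199.67790134] [[-9.50827540e-01  3.09720824e-01  2.81961500e-05]
 [ 3.09720822e-01  9.50827538e-01 -7.06924392e-05]
 [-4.87045964e-05 -5.84833833e-05 -9.99999997e-01]] [ 0.39447279 -0.17754088 -0.79209054] 0.45validation failed for argument at $[0]...
```

The rows were probably refused because keys were missing, so I'll give all of them.

```bash
python3 -m crank '[{"ax":0,"ay":0,"az":0,"tx":-35,"ty":-30,"tz":-30,"claw":0},{"ax":0,"ay":0,"az":0,"tx":-45,"ty":-38,"tz":-20,"claw":0},{"ax":0,"ay":0,"az":0,"tx":-45,"ty":-38,"tz":-20,"claw":0},{"ax":0,"ay":0,"az":0,"tx":-45,"ty":-38,"tz":-20,"claw":0},{"ax":0,"ay":0,"az":0,"tx":-45,"ty":-38,"tz":0,"claw":0},{"ax":0,"ay":0,"az":0,"tx":-45,"ty":-38,"tz":0,"claw":0},{"ax":0,"ay":0,"az":0,"tx":-45,"ty":-38,"tz":0,"claw":0},{"ax":0,"ay":0,"az":0,"tx":-45,"ty":-38,"tz":0,"claw":0},{"ax":0,"ay":0,"az":0,"tx":-45,"ty":-38,"tz":0,"claw":0},{"ax":0,"ay":0,"az":0,"tx":-45,"ty":-38,"tz":0,"claw":0},{"ax":0,"ay":0,"az":0,"tx":-45,"ty":-38,"tz":0,"claw":0},{"ax":0,"ay":0,"az":0,"tx":-45,"ty":-38,"tz":0,"claw":0}]'
```

```text
clock: 1.95
tcp_pos: [559.6, 2.7, 290.0]
tcp_rot: [[-0.951, 0.309, 0.001], [0.309, 0.951, 0.0], [-0.001, 0.001, -1.0]]
contact_force: [1.3, 0.4, 0.0]
gripper_width: 91.6
```

```bash
python3 -m crank '[{"ax":0,"ay":0,"az":10,"tx":-45,"ty":-35,"tz":0,"claw":0},{"ax":0,"ay":0,"az":10,"tx":0,"ty":0,"tz":0,"claw":0},{"ax":0,"ay":0,"az":10,"tx":0,"ty":0,"tz":0,"claw":0},{"ax":0,"ay":0,"az":10,"tx":0,"ty":0,"tz":0,"claw":0},{"ax":0,"ay":0,"az":10,"tx":0,"ty":0,"tz":0,"claw":0},{"ax":0,"ay":0,"az":10,"tx":0,"ty":0,"tz":0,"claw":0},{"ax":0,"ay":0,"az":10,"tx":0,"ty":0,"tz":0,"claw":0},{"ax":0,"ay":0,"az":10,"tx":0,"ty":0,"tz":0,"claw":0},{"ax":0,"ay":0,"az":1,"tx":0,"ty":0,"tz":0,"claw":0}]'; python3 - <<'E'
from h import *
for n in ["wrist","scene","top"]:
    c=cam(n);cv2.imwrite(f"pics/{n}1.png",c["img"][:,:,::-1]);print(red(c)[0])
s=r.read_state();print(s["tcp_pos"],s["tcp_rot"],s["contact_force"],s["clock"],s["qpos"])
E
```

```text
clock: 3.08
tcp_pos: [590.7, -42.8, 289.7]
tcp_rot: [[0.157, 0.988, -0.0], [0.988, -0.157, -0.0], [-0.0, -0.0, -1.0]]
contact_force: [0.2, -0.4, -0.2]
gripper_width: 91.7
[([347, 279, 7, 12, 36], [349.6, 284.4])]
[([278, 197, 20, 19, 143], [290.0, 205.3])]
[]
[590.6605948  -42.9517109  289.71369164] [[ 1.53727464e-01  9.88113286e-01 -3.46597837e-05]
 [ 9.88113286e-01 -1.53727463e-01  2.49901191e-05]
 [ 1.93649081e-05 -3.80894605e-05 -9.99999999e-01]] [-0.10458452 -0.62659199 -0.27599941] 3.225 [-0.55538724  0.37586095  0.77571233  1.56035086 -0.26887286  1.31574707
  0.09928376]
```

View pics/wrist1.png

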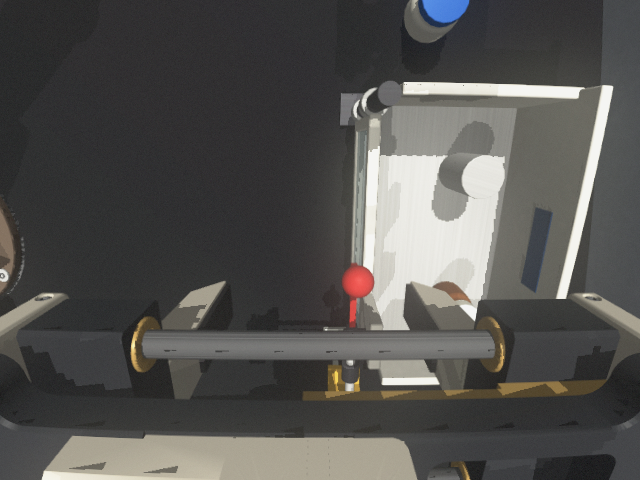

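View pics/scene1.png

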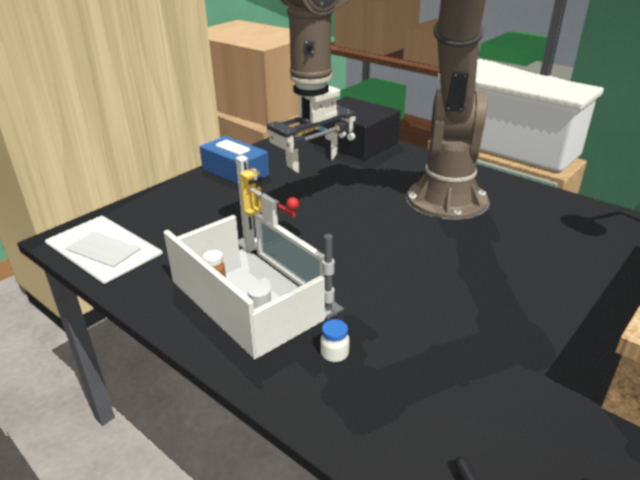

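In the wrist view the ball is at (358,281) and the gate runs vertically, so the jaws are square to it. Next I'll refine the ball position.

```bash
python3 - <<'E'
from h import *
W=cam("wrist");S=cam("scene")
p=plane(W,358,281.5,215);q,e=tri([ray(W,358,281.5),ray(S,292.7,203.3)])
s=r.read_state();R=np.array(s["tcp_rot"]);t=np.array(s["tcp_pos"])
for b in (p,q): print(b.round(1),np.round(e,1),(R.T@(b-t)).round(1))
E
```

```text
[620.  -82.9 215. ] [1.6 1.6] [-34.9  35.2  74.8]
[619.3 -81.9 213.8] [1.6 1.6] [-34.   34.3  76. ]
```

```bash
python3 -m crank '[{"ax":0,"ay":0,"az":0,"tx":-17,"ty":17,"tz":0,"claw":0},{"ax":0,"ay":0,"az":0,"tx":-17.5,"ty":16.5,"tz":0,"claw":0},{"ax":0,"ay":0,"az":0,"tx":0,"ty":0,"tz":30,"claw":0},{"ax":0,"ay":0,"az":0,"tx":0,"ty":0,"tz":0,"claw":0}]'; python3 - <<'E'
from h import *
for n in ["wrist","scene"]:
    c=cam(n);cv2.imwrite(f"pics/{n}2.png",c["img"][:,:,::-1]);print(red(c)[0])
E
```

```text
clock: 3.82
tcp_pos: [617.1, -82.1, 257.9]
tcp_rot: [[0.156, 0.988, -0.004], [0.988, -0.156, 0.001], [-0.0, -0.004, -1.0]]
contact_force: [-0.1, 0.8, 0.8]
gripper_width: 91.7
[([304, 244, 15, 26, 206], [311.2, 256.0])]
[([279, 197, 19, 19, 141], [290.4, 205.3])]
```

View pics/wrist2.png

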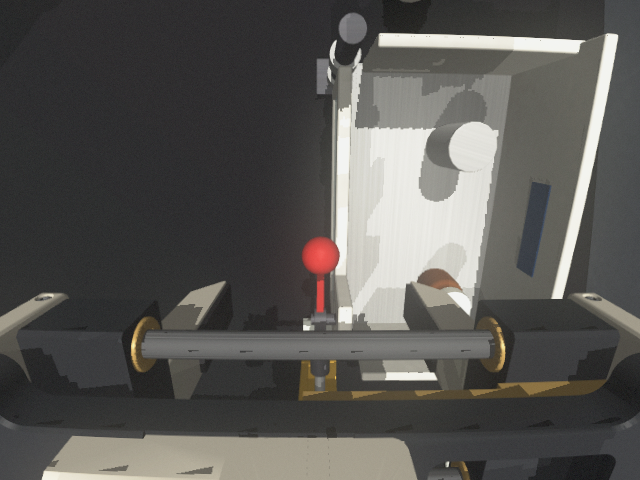

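View pics/scene2.png

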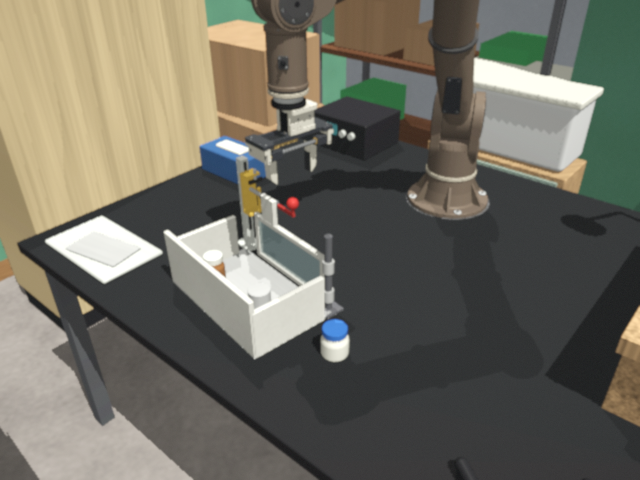

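The wrist view shows the ball at (320.5,256), between the finger planes. I'll recheck the offset.

```bash
python3 - <<'E'
from h import *
W=cam("wrist");S=cam("scene")
s=r.read_state();R=np.array(s["tcp_rot"]);t=np.array(s["tcp_pos"])
q,e=tri([ray(W,320.5,256),ray(S,292.7,203.3)])
for b in (plane(W,320.5,256,215),q): print(b.round(1),np.round(e,1),(R.T@(b-t)).round(1))
print(t.round(1))
# direction of gate: bar ends
for b in [(344,72),(320,256)]: print(plane(W,*b,144).round(1))
E
```

```text
[620.9 -83.9 215. ] [2.2 2.2] [-1.4  2.2 45.9]
[619.6 -82.5 213.5] [2.2 2.2] [-0.2  0.7 47.4]
[618.8 -82.2 260.9]
[661.9  48.3 144. ]
[ 617.1 -108.9  144. ]
```

```bash
python3 -m crank '[{"ax":0,"ay":0,"az":0,"tx":-0.5,"ty":1.5,"tz":24,"claw":0},{"ax":0,"ay":0,"az":0,"tx":0,"ty":0,"tz":24,"claw":0},{"ax":0,"ay":0,"az":0,"tx":0,"ty":0,"tz":15,"claw":0},{"ax":0,"ay":0,"az":0,"tx":0,"ty":0,"tz":0,"claw":0.4},{"ax":0,"ay":0,"az":0,"tx":0,"ty":0,"tz":0,"claw":0.6}]' 12; python3 - <<'E'
from h import *
for n in ["wrist","scene"]:
    c=cam(n);cv2.imwrite(f"pics/{n}3.png",c["img"][:,:,::-1])
s=r.read_state();print(s["tcp_pos"],s["gripper_width"],s["contact_force"])
E
```

```text
clock: 4.65
tcp_pos: [620.4, -83.3, 197.8]
tcp_rot: [[0.157, 0.988, 0.001], [0.988, -0.157, -0.0], [0.0, 0.001, -1.0]]
contact_force: [-0.2, 0.8, 0.8]
gripper_width: 76.5
[620.35510922 -83.29944439 197.78604567] 68.52188768896814 [ 1.28861967 -0.81844418  0.70885339]
```

View pics/wrist3.png

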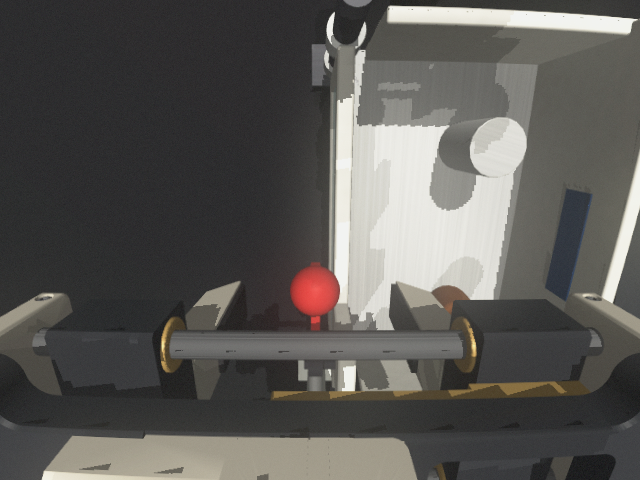

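The ball is centred between the fingers at column 315.5, and the optical centre is at 317.7. Closing now.

```bash
python3 -m crank '[{"ax":0,"ay":0,"az":0,"tx":0,"ty":0,"tz":0,"claw":0.65},{"ax":0,"ay":0,"az":0,"tx":0,"ty":0,"tz":0,"claw":0.7},{"ax":0,"ay":0,"az":0,"tx":0,"ty":0,"tz":0,"claw":0.8},{"ax":0,"ay":0,"az":0,"tx":0,"ty":0,"tz":0,"claw":1},{"ax":0,"ay":0,"az":0,"tx":0,"ty":0,"tz":0,"claw":1},{"ax":0,"ay":0,"az":0,"tx":0,"ty":0,"tz":0,"claw":1}]' 15; python3 - <<'E'
from h import *
for n in ["wrist","scene"]:
    c=cam(n);cv2.imwrite(f"pics/{n}4.png",c["img"][:,:,::-1])
s=r.read_state();print(s["tcp_pos"],s["gripper_width"],s["contact_force"],s["clock"])
E
```

```text
clock: 5.5
tcp_pos: [619.5, -82.4, 196.6]
tcp_rot: [[0.157, 0.988, -0.001], [0.988, -0.157, 0.001], [0.001, -0.001, -1.0]]
contact_force: [-1.7, 0.9, 1.0]
gripper_width: 8.6
[619.85946148 -83.05910409 196.80667065] 1.8576683758200598 [-1.39481373  0.09852959  2.02878119] 5.6
```

View pics/wrist4.png

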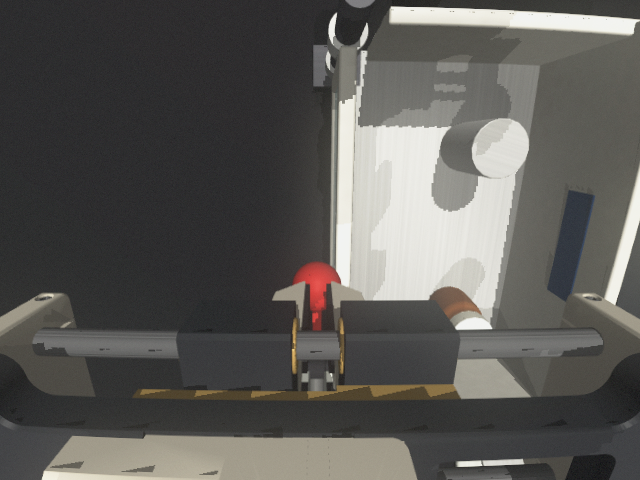

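The jaws closed past the ball: the width is 1.9 mm, and the ball at about (317,280) sits on the hinge side of the fingers. I'll check the projection.

```bash
python3 - <<'E'
from h import *
c=r.capture("wrist");M=np.linalg.inv(np.array(c["tool_from_camera"]))
K=np.array([[c["fx"],0,c["cx"]],[0,c["fy"],c["cy"]],[0,0,1]])
for p in [(0,0,0),(0,0,-19),(10,0,-19),(20,0,-19),(0,0,17)]:
    q=M@np.array([*p,1.]);q=q[:3]*[1,-1,-1]
    print(p,cv2.projectPoints(q.reshape(1,1,3),np.zeros(3),np.zeros(3),K,np.array(c["dist_coeffs"]))[0].ravel().round(1))
i=c["img"][240:400,230:420,::-1];cv2.imwrite("pics/wz4.png",cv2.resize(i,None,fx=4,fy=4,interpolation=cv2.INTER_CUBIC)[:600])
i=r.capture("scene")["img"][130:260,200:360,::-1];cv2.imwrite("pics/sz4.png",cv2.resize(i,None,fx=4,fy=4,interpolation=cv2.INTER_CUBIC))
E
```

```text
(0, 0, 0) [316.7 278.8]
(0, 0, -19) [316.6 292.6]
(10, 0, -19) [316.6 275.8]
(20, 0, -19) [316.6 258.5]
(0, 0, 17) [316.7 268.4]
```

View pics/wz4.png

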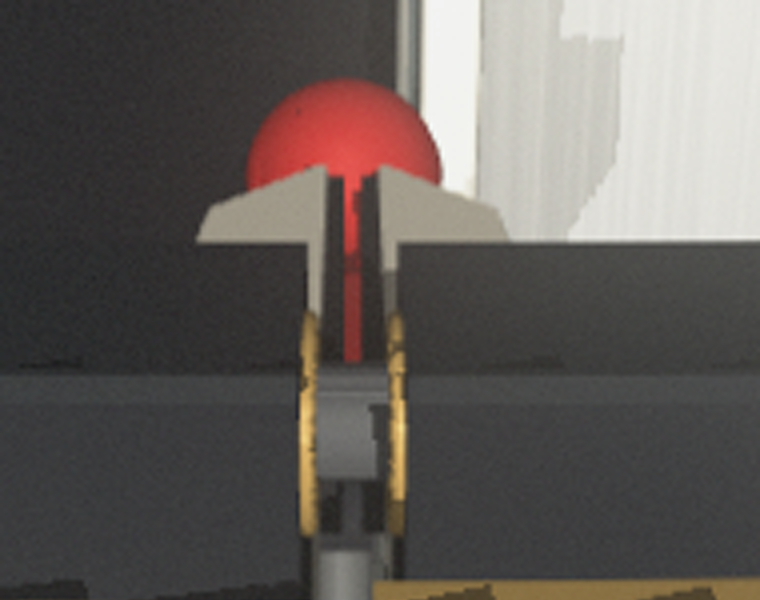

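View pics/sz4.png

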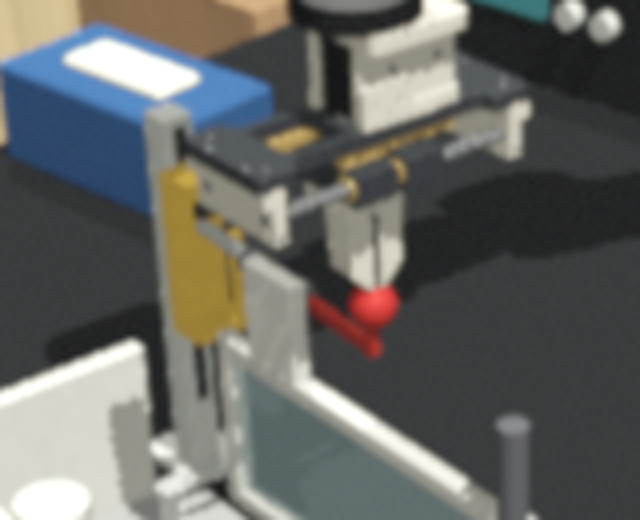

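```bash
python3 - <<'E'
from h import *
def proj(c,p):
    R=np.array(c["attitude"]);q=R.T@(np.array(p)-np.array(c["xyz"]));q=q*[1,-1,-1]
    K=np.array([[c["fx"],0,c["cx"]],[0,c["fy"],c["cy"]],[0,0,1]])
    return cv2.projectPoints(q.reshape(1,1,3),np.zeros(3),np.zeros(3),K,np.array(c["dist_coeffs"]))[0].ravel().round(1)
S=cam("scene");W=cam("wrist")
s=r.read_state();t=np.array(s["tcp_pos"]);R=np.array(s["tcp_rot"])
for z in (0,-10,-19,-32): print(z,(t+R@[0,0,z]).round(1),proj(S,t+R@[0,0,z]),proj(W,t+R@[0,0,z]))
print(tri([ray(S,293.7,206.7),ray(W,316.5,283.6)]))
print(s["gripper_width"],s["contact_force"],s["wrist_torque"])
for c,n in ((S,"s"),(W,"w")):
  print(n,red(c)[0])
E
```

```text
0 [620.  -83.3 196.9] [291.7 209.2] [316.7 278.9]
-10 [620.  -83.3 206.9] [291.5 205.5] [316.7 285.8]
-19 [620.  -83.3 215.9] [291.4 202.1] [316.6 292.6]
-32 [620.  -83.3 228.9] [291.2 197.2] [316.6 303.7]
(array([618.83539943, -80.55973977, 205.09344373]), [np.float64(2.3526794503564745), np.float64(2.352679450356424)])
0.6312102769149677 [-0.78541533  0.37087781  1.52641223] [-0.02392205  0.20494388 -0.01735886]
s [([278, 203, 21, 15, 121], [290.2, 208.8])]
w [([292, 268, 27, 19, 225], [303.3, 276.9])]
```

The visible finger ends sit about 17 mm above the reported TCP: scene row ~201 against a predicted 209, and wrist row 281. So the jaws shut on the ball's upper half and squeezed it down about 9 mm (1.5 N up, lever lightly pressed). I'll raise slowly so the bar settles, then look at the finger ends properly.

```bash
python3 -m crank '[{"ax":0,"ay":0,"az":0,"tx":0,"ty":0,"tz":-2,"claw":1},{"ax":0,"ay":0,"az":0,"tx":0,"ty":0,"tz":-2,"claw":1},{"ax":0,"ay":0,"az":0,"tx":0,"ty":0,"tz":-2,"claw":1},{"ax":0,"ay":0,"az":0,"tx":0,"ty":0,"tz":-2,"claw":1},{"ax":0,"ay":0,"az":0,"tx":0,"ty":0,"tz":-3,"claw":1},{"ax":0,"ay":0,"az":0,"tx":0,"ty":0,"tz":-3,"claw":1},{"ax":0,"ay":0,"az":0,"tx":0,"ty":0,"tz":-6,"claw":1},{"ax":0,"ay":0,"az":0,"tx":0,"ty":0,"tz":-10,"claw":1},{"ax":0,"ay":0,"az":0,"tx":0,"ty":0,"tz":0,"claw":1}]'; python3 - <<'E'
from h import *
a=cv2.imread("pics/scene3.png")[130:260,210:350]
S=cam("scene");b=S["img"][130:260,210:350,::-1]
cv2.imwrite("pics/sz5.png",np.hstack([cv2.resize(x,None,fx=2.8,fy=4,interpolation=cv2.INTER_CUBIC) for x in(a,b)]))
W=cam("wrist");cv2.imwrite("pics/w5.png",W["img"][:,:,::-1])
s=r.read_state();print(s["tcp_pos"],s["contact_force"],s["gripper_width"])
E
```

```text
clock: 6.92
tcp_pos: [620.3, -83.4, 227.9]
tcp_rot: [[0.157, 0.988, 0.002], [0.988, -0.157, -0.0], [0.0, 0.002, -1.0]]
contact_force: [0.2, 1.5, 0.5]
gripper_width: 0.8
[619.83052677 -83.09485669 226.89239114] [1.16974909 0.12297765 0.56894976] 0.5132486072341726
```

View pics/sz5.png

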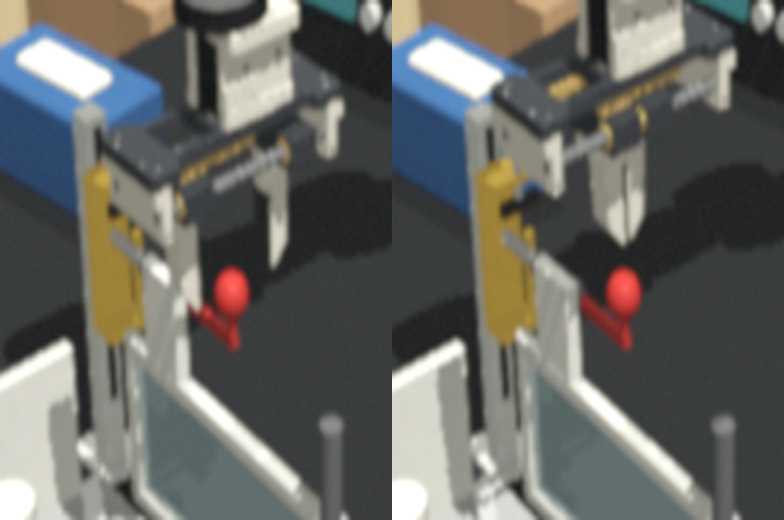

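View pics/w5.png

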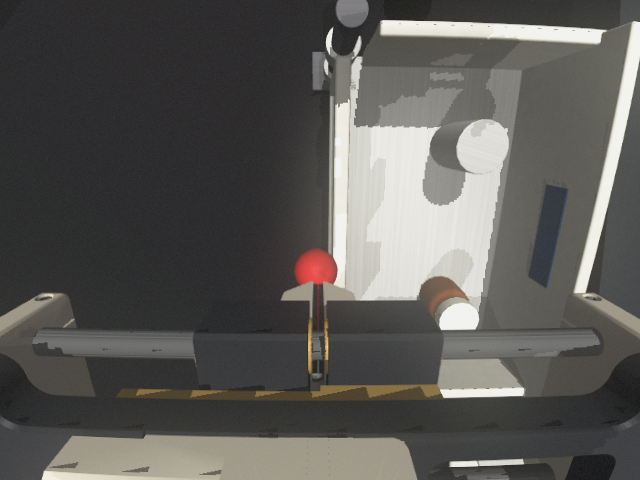

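```bash
python3 - <<'E'
from h import *
S=cam("scene");W=cam("wrist");s=r.read_state();t=np.array(s["tcp_pos"]);R=np.array(s["tcp_rot"])
i=W["img"][255:355,250:390,::-1];cv2.imwrite("pics/wz6.png",cv2.resize(i,None,fx=5,fy=5,interpolation=cv2.INTER_CUBIC))
for a,b in [((293.2,190.8),(317.5,284)),((292.7,203.3),(316,270))]:
    p,e=tri([ray(S,*a),ray(W,*b)]);print(p.round(1),np.round(e,1),(R.T@(p-t)).round(1))
i=S["img"][150:225,250:330,::-1];cv2.imwrite("pics/sz6.png",cv2.resize(i,None,fx=8,fy=8,interpolation=cv2.INTER_CUBIC))
E
```

```text
[620.9 -76.1 248.7] [0.6 0.6] [  7.1   0.2 -22.2]
[618.7 -81.7 213.2] [1. 1.] [ 1.1 -1.  13.4]
```

View pics/wz6.png

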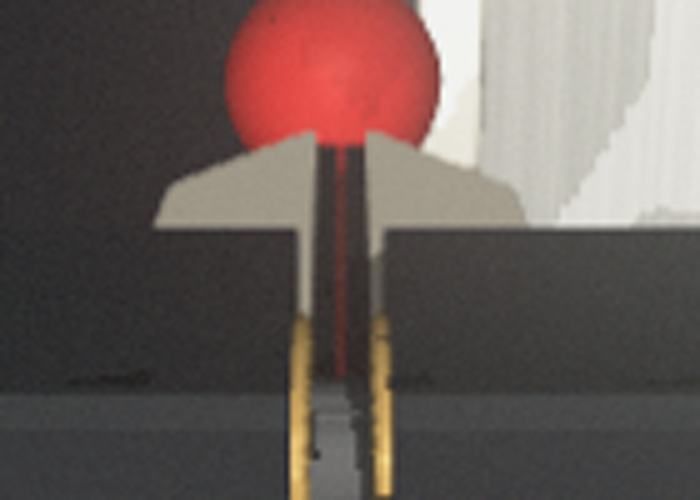

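View pics/sz6.png

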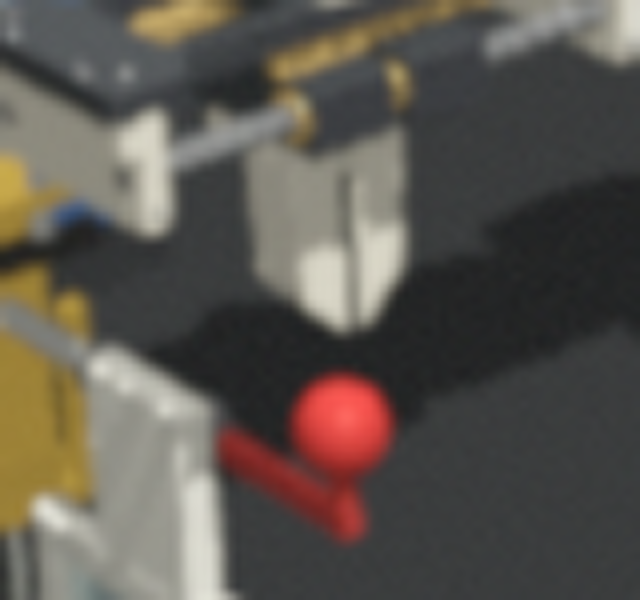

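The finger ends really lie about 20 mm short of the reported TCP (triangulated tip at tool z ≈ -21), and the bar is level again. I'll go by the seen tip: open, descend about 50 mm so the pads straddle the ball's centre, and close.

```bash
python3 -m crank '[{"ax":0,"ay":0,"az":0,"tx":1,"ty":-0.5,"tz":0,"claw":0.3},{"ax":0,"ay":0,"az":0,"tx":0,"ty":0,"tz":0,"claw":0.3},{"ax":0,"ay":0,"az":0,"tx":0,"ty":0,"tz":0,"claw":0.3},{"ax":0,"ay":0,"az":0,"tx":0,"ty":0,"tz":0,"claw":0.3},{"ax":0,"ay":0,"az":0,"tx":0,"ty":0,"tz":0,"claw":0.3},{"ax":0,"ay":0,"az":0,"tx":0,"ty":0,"tz":20,"claw":0.3},{"ax":0,"ay":0,"az":0,"tx":0,"ty":0,"tz":20,"claw":0.3},{"ax":0,"ay":0,"az":0,"tx":0,"ty":0,"tz":10,"claw":0.3},{"ax":0,"ay":0,"az":0,"tx":0,"ty":0,"tz":0,"claw":0.3}]' 15; python3 - <<'E'
from h import *
S=cam("scene");W=cam("wrist");s=r.read_state()
i=W["img"][240:400,210:430,::-1];cv2.imwrite("pics/wz7.png",cv2.resize(i,None,fx=3.5,fy=3.5,interpolation=cv2.INTER_CUBIC))
i=S["img"][150:225,250:330,::-1];cv2.imwrite("pics/sz7.png",cv2.resize(i,None,fx=8,fy=8,interpolation=cv2.INTER_CUBIC))
E
```

```text
clock: 8.25
tcp_pos: [619.1, -82.0, 176.3]
tcp_rot: [[0.157, 0.988, -0.001], [0.988, -0.157, -0.0], [-0.0, -0.001, -1.0]]
contact_force: [0.9, 0.3, 0.2]
gripper_width: 64.3
```

View pics/wz7.png

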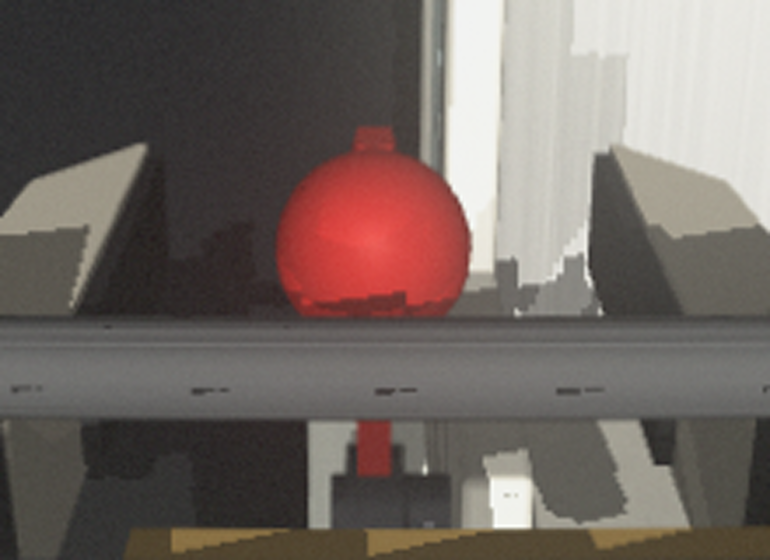

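View pics/sz7.png

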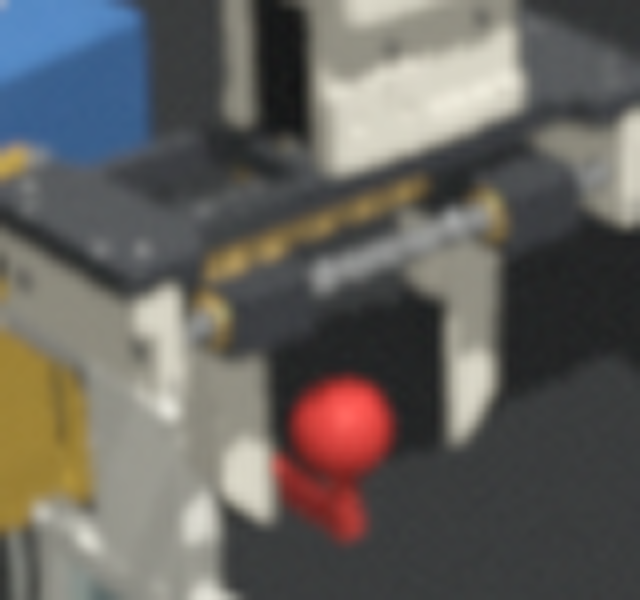

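Now the finger ends are about 17 mm below the ball's centre and the ball is centred between them. Closing.

```bash
python3 -m crank '[{"ax":0,"ay":0,"az":0,"tx":0,"ty":0,"tz":0,"claw":0.5},{"ax":0,"ay":0,"az":0,"tx":0,"ty":0,"tz":0,"claw":0.6},{"ax":0,"ay":0,"az":0,"tx":0,"ty":0,"tz":0,"claw":0.7},{"ax":0,"ay":0,"az":0,"tx":0,"ty":0,"tz":0,"claw":0.8},{"ax":0,"ay":0,"az":0,"tx":0,"ty":0,"tz":0,"claw":0.8},{"ax":0,"ay":0,"az":0,"tx":0,"ty":0,"tz":0,"claw":0.8},{"ax":0,"ay":0,"az":0,"tx":0,"ty":0,"tz":0,"claw":0.8}]' 15; python3 - <<'E'
from h import *
S=cam("scene");W=cam("wrist")
i=W["img"][240:400,210:430,::-1];cv2.imwrite("pics/wz8.png",cv2.resize(i,None,fx=3.5,fy=3.5,interpolation=cv2.INTER_CUBIC))
for k in range(3):
    s=r.read_state();print(s["tcp_pos"].round(1),s["contact_force"].round(2),s["gripper_width"]);cam("top")
E
```

```text
clock: 9.22
tcp_pos: [619.0, -81.9, 176.6]
tcp_rot: [[0.157, 0.988, -0.001], [0.988, -0.157, 0.0], [0.0, -0.001, -1.0]]
contact_force: [-5.1, 1.3, 1.5]
gripper_width: 26.5
[619.  -81.9 176.6] [-4.71  1.53  1.55] 26.717245446098147
[619.  -81.9 176.6] [-4.96  1.44  1.45] 27.06654491024746
[619.  -81.9 176.6] [-4.33  1.92  1.11] 26.724471586680753
```

View pics/wz8.png

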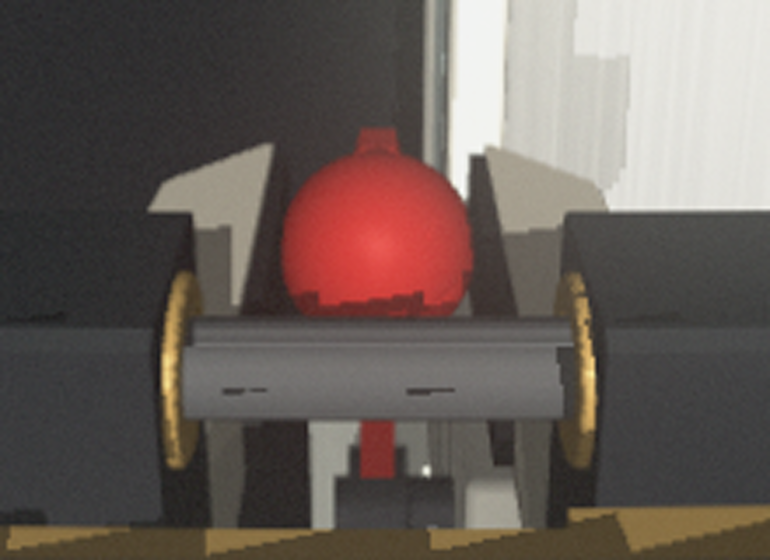

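The ball is gripped at 27 mm. The grasp pushes the gate shut with 5 N, so I'll relax that by 1 mm and press along the ball's circle to 0.1 rad, which was already traversed without contact.

```bash
python3 -m crank '[{"ax":0,"ay":0,"az":0,"tx":0,"ty":-1,"tz":0,"claw":0.8},{"ax":0,"ay":0,"az":0,"tx":0.7,"ty":0,"tz":1.8,"claw":0.8},{"ax":0,"ay":0,"az":0,"tx":0.7,"ty":0,"tz":1.8,"claw":0.8},{"ax":0,"ay":0,"az":0,"tx":0.6,"ty":0,"tz":1.8,"claw":0.8},{"ax":0,"ay":0,"az":0,"tx":0.6,"ty":0,"tz":1.8,"claw":0.8},{"ax":0,"ay":0,"az":0,"tx":0,"ty":0,"tz":0,"claw":0.8}]'; python3 - <<'E'
from h import *
S=cam("scene");cv2.imwrite("pics/sz9.png",cv2.resize(S["img"][150:225,235:315,::-1],None,fx=8,fy=8,interpolation=cv2.INTER_CUBIC))
F=[]
for k in range(4):
    s=r.read_state();F.append(s["contact_force"]);cam("top")
print(s["tcp_pos"].round(1),np.mean(F,0).round(2),s["gripper_width"])
E
```

```text
clock: 10.22
tcp_pos: [619.2, -79.3, 169.5]
tcp_rot: [[0.157, 0.988, 0.001], [0.988, -0.157, -0.0], [-0.0, 0.001, -1.0]]
contact_force: [0.8, 1.3, 1.9]
gripper_width: 26.5
[619.1 -79.3 169.7] [0.85 0.41 2.38] 27.25988113831405
```

View pics/sz9.png

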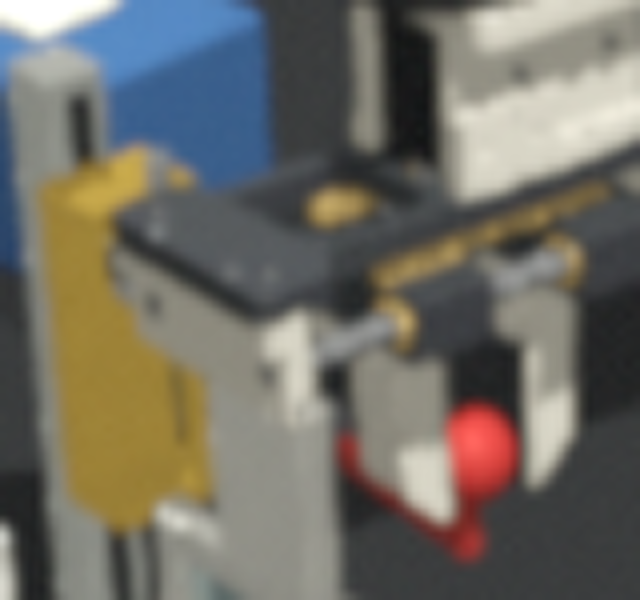

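The lever is about 0.1 rad down, with roughly 2.2 N lift and no guard contact. I'll continue in 1.2 mm steps, watching the vertical force.

```bash
for i in 1; do python3 -m crank '[{"ax":0,"ay":0,"az":0,"tx":0.2,"ty":0,"tz":0.6,"claw":0.8},{"ax":0,"ay":0,"az":0,"tx":0.15,"ty":0,"tz":0.6,"claw":0.8},{"ax":0,"ay":0,"az":0,"tx":0,"ty":0,"tz":0,"claw":0.8}]' | grep -E "pos|force"; done
```

```text
tcp_pos: [618.9, -78.8, 168.3]
contact_force: [0.9, 1.9, 2.4]
```

```bash
python3 -m crank '[{"ax":0,"ay":0,"az":0,"tx":0.2,"ty":0,"tz":0.6,"claw":0.8},{"ax":0,"ay":0,"az":0,"tx":0.15,"ty":0,"tz":0.6,"claw":0.8},{"ax":0,"ay":0,"az":0,"tx":0,"ty":0,"tz":0,"claw":0.8}]' | grep -E "pos|force"
```

```text
tcp_pos: [618.9, -78.6, 167.1]
contact_force: [1.2, 2.5, 2.0]
```

```bash
python3 -m crank '[{"ax":0,"ay":0,"az":0,"tx":0.2,"ty":0,"tz":0.6,"claw":0.8},{"ax":0,"ay":0,"az":0,"tx":0.2,"ty":0,"tz":0.6,"claw":0.8},{"ax":0,"ay":0,"az":0,"tx":0,"ty":0,"tz":0,"claw":0.8}]' | grep -E "pos|force"
```

```text
tcp_pos: [619.0, -78.2, 165.8]
contact_force: [1.7, 1.0, 2.3]
```

```bash
python3 - <<'E'
from h import *
F=[]
for k in range(2):
    F.append(r.read_state()["contact_force"]);cam("top")
print(np.mean(F,0).round(2))
E
```

```text
[1.17 0.95 2.46]
```

```bash
python3 -m crank '[{"ax":0,"ay":0,"az":0,"tx":0.15,"ty":0,"tz":0.6,"claw":0.8},{"ax":0,"ay":0,"az":0,"tx":0.15,"ty":0,"tz":0.6,"claw":0.8},{"ax":0,"ay":0,"az":0,"tx":0,"ty":0,"tz":0,"claw":0.8}]' | grep -E "pos|force"
```

```text
tcp_pos: [619.1, -78.1, 165.2]
contact_force: [-1.0, 1.3, 6.4]
```

```bash
python3 -c "
from h import *
print(r.read_state()['contact_force'].round(1))"
```

```text
[-1.   1.3  6.4]
```

The guard is touched at TCP z 165.2: the upward force steps from 2.3 to 6.4 N. I'll back the bar off about 4 mm, to the middle of the window, which is TCP z ≈ 168.3.

```bash
python3 -m crank '[{"ax":0,"ay":0,"az":0,"tx":-0.4,"ty":0,"tz":-1.4,"claw":0.8},{"ax":0,"ay":0,"az":0,"tx":-0.4,"ty":0,"tz":-1.4,"claw":0.8},{"ax":0,"ay":0,"az":0,"tx":-0.3,"ty":0,"tz":-0.9,"claw":0.8},{"ax":0,"ay":0,"az":0,"tx":0,"ty":0,"tz":0,"claw":0.8}]'; python3 -c "
from h import *
S=cam('scene');cv2.imwrite('pics/s10.png',S['img'][:,:,::-1])
print(r.read_state()['contact_force'].round(1))"
```

```text
clock: 12.58
tcp_pos: [618.9, -78.9, 168.4]
tcp_rot: [[0.157, 0.988, -0.0], [0.988, -0.157, 0.0], [0.0, -0.0, -1.0]]
contact_force: [0.7, 1.2, 1.2]
gripper_width: 27.0
[1.3 1.4 2.3]
```

Now I'll draw the gate out gently: 6 mm at the ball takes the bar over the tooth, and then I check force.

```bash
python3 -m crank '[{"ax":0,"ay":0,"az":0.8,"tx":0.3,"ty":-2,"tz":0,"claw":0.8},{"ax":0,"ay":0,"az":0.8,"tx":0.3,"ty":-2,"tz":0,"claw":0.8},{"ax":0,"ay":0,"az":0.8,"tx":0.3,"ty":-2,"tz":0,"claw":0.8},{"ax":0,"ay":0,"az":0,"tx":0,"ty":0,"tz":0,"claw":0.8}]'
```

```text
clock: 13.12
tcp_pos: [612.8, -76.9, 168.4]
tcp_rot: [[0.199, 0.98, -0.0], [0.98, -0.199, 0.0], [0.0, -0.0, -1.0]]
contact_force: [1.3, 1.6, 2.1]
gripper_width: 26.9
```

There is no resistance with the bar 13 mm out. Continuing past the catch.

```bash
python3 -m crank '[{"ax":0,"ay":0,"az":2,"tx":0.8,"ty":-5.1,"tz":0,"claw":0.8},{"ax":0,"ay":0,"az":2,"tx":0.8,"ty":-5.1,"tz":0,"claw":0.8},{"ax":0,"ay":0,"az":2,"tx":0.8,"ty":-5.1,"tz":0,"claw":0.8},{"ax":0,"ay":0,"az":2,"tx":0.8,"ty":-5.1,"tz":0,"claw":0.8},{"ax":0,"ay":0,"az":2,"tx":0.8,"ty":-5.1,"tz":0,"claw":0.8},{"ax":0,"ay":0,"az":0,"tx":0,"ty":0,"tz":0,"claw":0.8}]'; python3 - <<'E'
from h import *
W=cam("wrist");cv2.imwrite("pics/w11.png",W["img"][:,:,::-1])
S=cam("scene");cv2.imwrite("pics/s11.png",S["img"][:,:,::-1])
E
```

```text
clock: 13.88
tcp_pos: [589.0, -66.1, 168.3]
tcp_rot: [[0.366, 0.931, -0.001], [0.931, -0.366, 0.0], [0.0, -0.001, -1.0]]
contact_force: [1.3, 2.2, 2.6]
gripper_width: 27.0
```

View pics/w11.png

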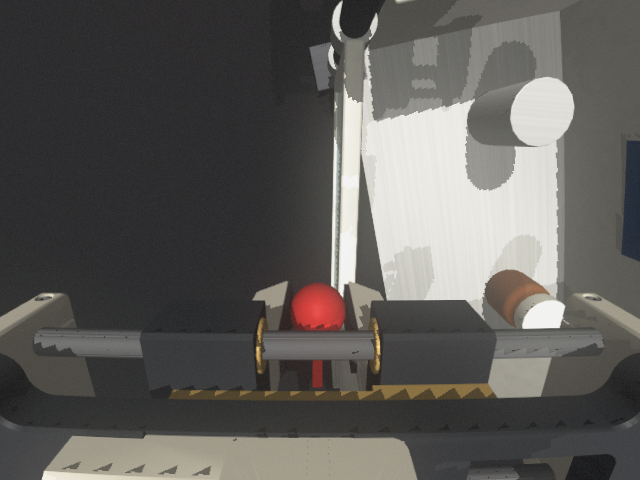

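View pics/s11.png

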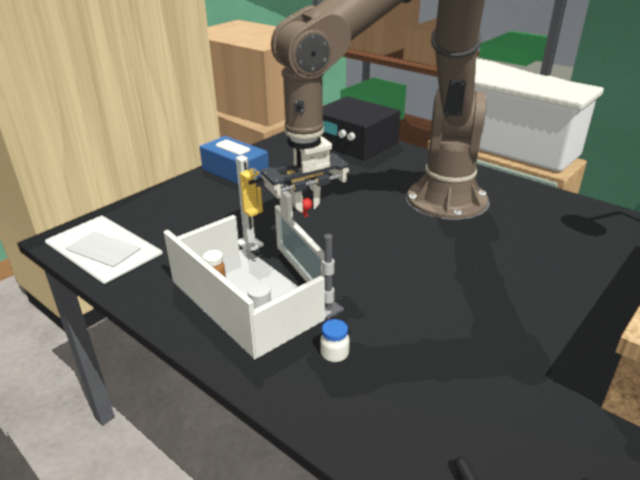

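The gate is free at about 0.21 rad, and the ball is still seated at (318,308). Swinging on.

```bash
python3 -m crank '[{"ax":0,"ay":0,"az":3,"tx":1.2,"ty":-7.7,"tz":0,"claw":0.8},{"ax":0,"ay":0,"az":5,"tx":2.2,"ty":-12.8,"tz":0,"claw":0.8},{"ax":0,"ay":0,"az":5,"tx":2.2,"ty":-12.8,"tz":0,"claw":0.8},{"ax":0,"ay":0,"az":5,"tx":2.2,"ty":-12.8,"tz":0,"claw":0.8},{"ax":0,"ay":0,"az":5,"tx":2.2,"ty":-12.8,"tz":0,"claw":0.8},{"ax":0,"ay":0,"az":3,"tx":1.2,"ty":-7.7,"tz":0,"claw":0.8},{"ax":0,"ay":0,"az":0,"tx":0,"ty":0,"tz":0,"claw":0.8}]'; python3 - <<'E'
from h import *
W=cam("wrist");cv2.imwrite("pics/w12.png",W["img"][:,:,::-1])
E
```

```text
clock: 14.85
tcp_pos: [540.1, -21.3, 168.6]
tcp_rot: [[0.736, 0.677, 0.001], [0.677, -0.736, 0.0], [0.001, 0.0, -1.0]]
contact_force: [3.0, 2.2, 2.5]
gripper_width: 26.7
```

View pics/w12.png

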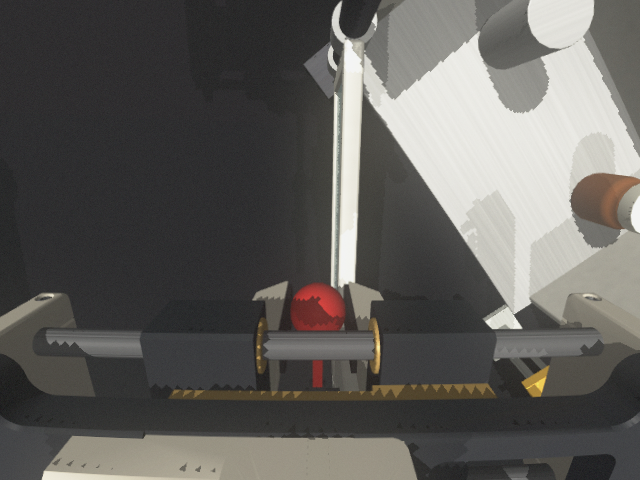

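The gate is at about 38°, with the ball still seated. I'll swing another 31°, slowing at the end.

```bash
python3 -m crank '[{"ax":0,"ay":0,"az":3,"tx":1.3,"ty":-7.7,"tz":0,"claw":0.8},{"ax":0,"ay":0,"az":5,"tx":2.3,"ty":-12.8,"tz":0,"claw":0.8},{"ax":0,"ay":0,"az":5,"tx":2.3,"ty":-12.8,"tz":0,"claw":0.8},{"ax":0,"ay":0,"az":5,"tx":2.3,"ty":-12.8,"tz":0,"claw":0.8},{"ax":0,"ay":0,"az":5,"tx":2.3,"ty":-12.8,"tz":0,"claw":0.8},{"ax":0,"ay":0,"az":5,"tx":2.3,"ty":-12.8,"tz":0,"claw":0.8},{"ax":0,"ay":0,"az":3,"tx":1.2,"ty":-7.7,"tz":0,"claw":0.8},{"ax":0,"ay":0,"az":2,"tx":0.8,"ty":-5.1,"tz":0,"claw":0.8},{"ax":0,"ay":0,"az":0,"tx":0,"ty":0,"tz":0,"claw":0.8}]'; python3 - <<'E'
from h import *
W=cam("wrist");cv2.imwrite("pics/w13.png",W["img"][:,:,::-1])
S=cam("scene");cv2.imwrite("pics/s13.png",S["img"][:,:,::-1]);print(r.read_state()["qpos"].round(2))
E
```

```text
clock: 16.02
tcp_pos: [513.9, 58.2, 168.7]
tcp_rot: [[0.986, 0.167, 0.001], [0.167, -0.986, -0.001], [0.001, 0.001, -1.0]]
contact_force: [4.6, -0.2, 2.7]
gripper_width: 26.7
[-1.03  0.48  1.16  1.93 -0.5   1.06 -1.06]
```

View pics/w13.png

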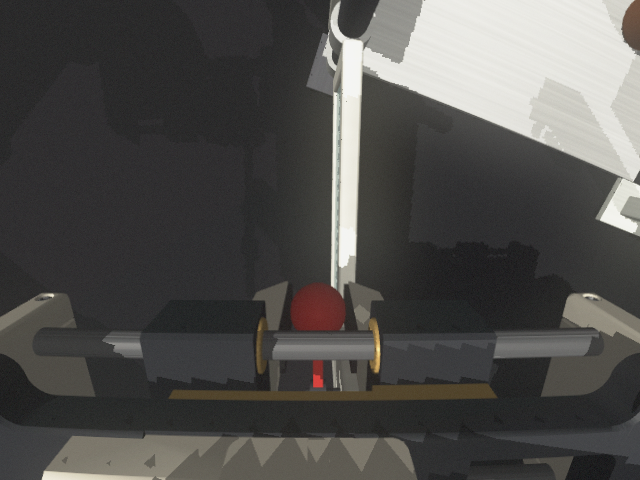

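View pics/s13.png

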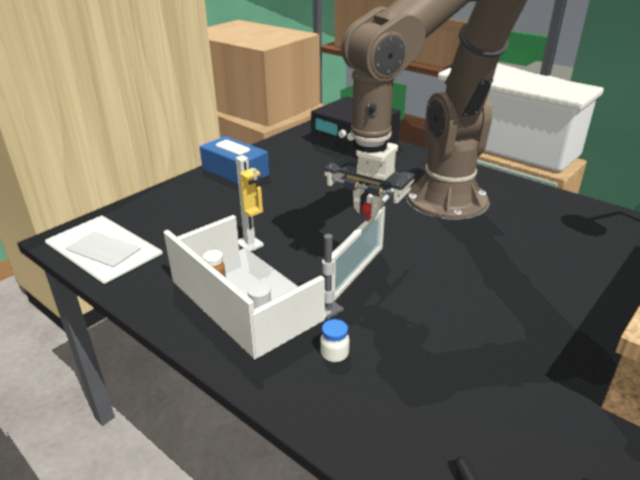

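The gate is at about 71°. Now I'll let the lever up to level along its circle and open the jaws.

```bash
python3 -m crank '[{"ax":0,"ay":0,"az":0,"tx":0.2,"ty":0,"tz":-1.8,"claw":0.8},{"ax":0,"ay":0,"az":0,"tx":-0.5,"ty":0,"tz":-1.8,"claw":0.8},{"ax":0,"ay":0,"az":0,"tx":-0.6,"ty":0,"tz":-1.8,"claw":0.8},{"ax":0,"ay":0,"az":0,"tx":-0.6,"ty":0,"tz":-1.8,"claw":0.8},{"ax":0,"ay":0,"az":0,"tx":-0.2,"ty":0,"tz":-0.6,"claw":0.8},{"ax":0,"ay":0,"az":0,"tx":0,"ty":0,"tz":0,"claw":0.8},{"ax":0,"ay":0,"az":0,"tx":0,"ty":0,"tz":0,"claw":0.68},{"ax":0,"ay":0,"az":0,"tx":0,"ty":0,"tz":0,"claw":0.6},{"ax":0,"ay":0,"az":0,"tx":0,"ty":0,"tz":0,"claw":0.5},{"ax":0,"ay":0,"az":0,"tx":0,"ty":0,"tz":0,"claw":0.4},{"ax":0,"ay":0,"az":0,"tx":0,"ty":0,"tz":0,"claw":0.3},{"ax":0,"ay":0,"az":0,"tx":0,"ty":0,"tz":0,"claw":0.3}]'; python3 - <<'E'
from h import *
W=cam("wrist");cv2.imwrite("pics/w14.png",W["img"][:,:,::-1])
E
```

```text
clock: 17.62
tcp_pos: [511.3, 58.2, 176.2]
tcp_rot: [[0.986, 0.166, 0.0], [0.166, -0.986, 0.0], [0.0, -0.0, -1.0]]
contact_force: [0.5, 0.0, 0.3]
gripper_width: 63.6
```

View pics/w14.png

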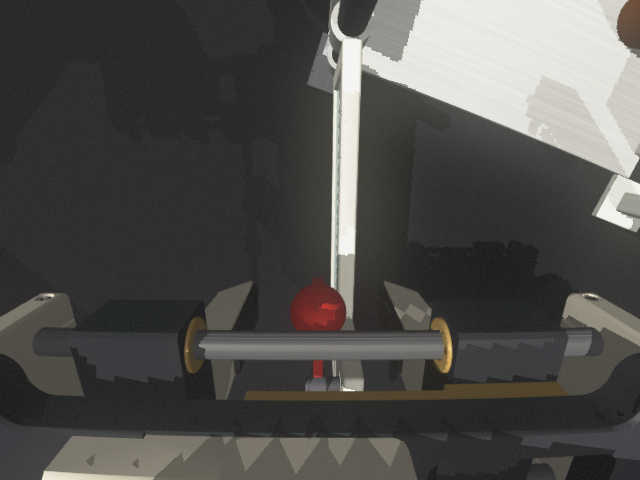

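The ball is free between the open fingers, with no force on the tool. Next I'll lift clear and back away towards -y, from where the gate and bar can be seen.

```bash
python3 -m crank '[{"ax":0,"ay":0,"az":0,"tx":0,"ty":0,"tz":-15,"claw":0.3},{"ax":0,"ay":0,"az":0,"tx":0,"ty":0,"tz":-30,"claw":0.3},{"ax":0,"ay":0,"az":0,"tx":0,"ty":0,"tz":-35,"claw":0.3},{"ax":0,"ay":0,"az":0,"tx":0,"ty":0,"tz":-35,"claw":0.3},{"ax":0,"ay":0,"az":0,"tx":0,"ty":40,"tz":-10,"claw":0.3},{"ax":0,"ay":0,"az":0,"tx":0,"ty":40,"tz":0,"claw":0.3},{"ax":0,"ay":0,"az":0,"tx":0,"ty":40,"tz":0,"claw":0.3},{"ax":0,"ay":0,"az":0,"tx":0,"ty":40,"tz":0,"claw":0.3},{"ax":0,"ay":0,"az":0,"tx":0,"ty":0,"tz":0,"claw":0.3}]'; python3 - <<'E'
from h import *
S=cam("scene");cv2.imwrite("pics/s15.png",S["img"][:,:,::-1])
cv2.imwrite("pics/sz15.png",cv2.resize(S["img"][170:320,270:420,::-1],None,fx=4,fy=4,interpolation=cv2.INTER_CUBIC))
T=cam("top");cv2.imwrite("pics/t15.png",T["img"][:,:,::-1])
s=r.read_state();print(s["contact_force"].round(1),s["tcp_pos"].round(0),red(T)[0])
E
```

```text
clock: 18.8
tcp_pos: [537.4, -104.0, 302.6]
tcp_rot: [[0.987, 0.159, 0.001], [0.159, -0.987, -0.002], [0.001, 0.002, -1.0]]
contact_force: [-0.0, -0.4, 0.1]
gripper_width: 64.1
[-0.1  1.2 -0.3] [ 538. -100.  302.] [([295, 319, 16, 41, 303], [303.9, 334.1])]
```

View pics/sz15.png

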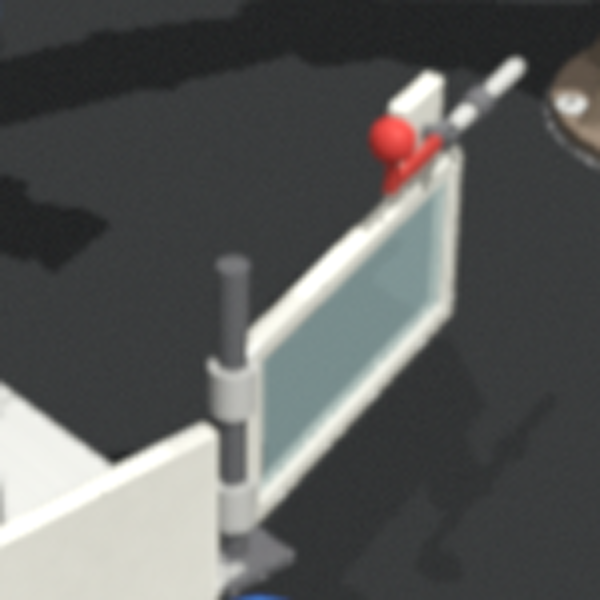

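View pics/t15.png

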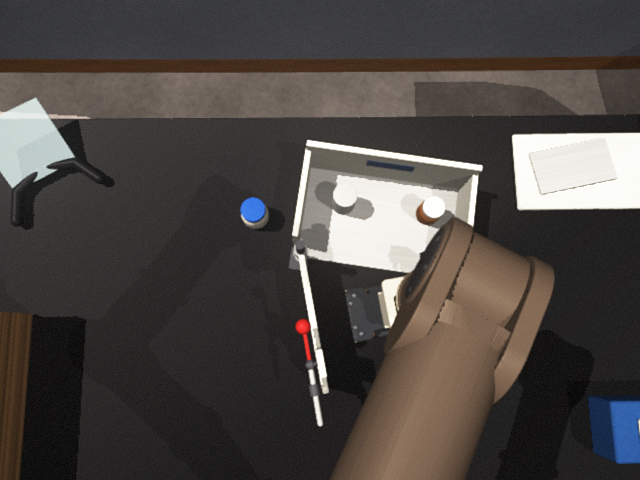

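The gate stands open, and the bar runs parallel to the top rail. The containers are at the same pixels as at the start: (254,213), (345,197) and (432,209). I'll do one numeric check, then hand in.

```bash
python3 - <<'E'
from h import *
S=cam("scene");T=cam("top")
p,e=tri([ray(S,368,204.8),ray(T,303,327)])
b0=np.array([616.9,-82.5]);h=np.array([660.5,62.])
a=lambda v:np.arctan2(v[1],v[0])
print(p.round(1),np.round(e,1),"angle",((a(b0-h)-a(p[:2]-h))%(2*np.pi)))
s=r.read_state();print(s["clock"],s["contact_force"].round(1),abs(s["qvel"]).max().round(4))
r.job_done()
E
```

```text
[509.4  58.  212.1] [0.6 0.6] angle 1.2513537662989616
19.0 [ 0.8 -0.8  0. ] 0.01
the job is handed in; nothing more can be done
```

The gate is open at about 1.25 rad (72°) with the latch bar level, and the job was handed in at 19.0 s; the hand-in gives no verdict.

- **Opening:** I pinched the ball and pressed the lever down in small steps until the guard was first touched (lift force rose from 2.3 to 6.4 N). I then let the bar down about 4 mm and drew the gate past the catch with no felt resistance. After swinging it open I let the lever up to level, released it and backed off.
- **Last checks:** The triangulated ball is at z 212.1 mm, against 211.8 mm by the same measurement at the start, so the bar is level. The three containers are at the same pixels in the top view as at the start, and the tool was clear with no force beyond noise.
- **First grasp failed:** My first grasp closed on the upper half of the ball and pressed the lever about 9 mm, with no guard contact felt. I let it back up gently and gripped again lower.
- **Disagreement with the data:** In the pictures the finger ends sit about 20 mm short of the reported TCP, which is what caused that slip. I set the second grasp from the pictures instead.

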